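# Scan the case card, then show the notched slide to the label reader

## Task

Take the stick scanner out of its well, hold it nose straight down about 8 cm above the middle of the barcode on the case card, steady for a good second, then stand it back in its well and let go. Then find the slide that has the small corner notch in its frosted end, lift it out of its stand and hold it at the reader's reading point, the label on its label side turned up and squarely facing the reader's window. Finish while still holding the slide there, still and touching nothing else, and leave the blank slide and the bottles, beaker and brush where they are.

Things in the scene. Friction and masses are not known exactly. Their poses are not given: they have to be found in the camera images.
- scanner: White stick scanner with an orange band, standing nose down in the well: 36 (x) x 28 (y) mm and 130 mm tall, 140 g; the lowest 18 mm is a black nose of 30 x 22 mm. Origin at the centre of the nose's flat lower face, z up along the stick towards its upper end. The beam leaves the nose straight along -z.
- nose (a point): Centre of the scanner's flat lower (nose) face, where the beam leaves it (same point as the scanner's origin).
- dock: Grey open-topped well, fixed, 54 (x) x 46 (y) mm, 41 mm high, walls and floor 5 mm: 44 x 36 mm inside, 4 mm to spare each side of the scanner. Origin at the centre of its underside on the bench, z up. The scanner starts standing in it, axes along the well's, its nose on the floor 5 mm above the origin.
- code (a point): Middle of the black-and-white barcode that lies face up on the case card (green-edged card 80 x 50 mm, 3 mm thick, fixed flat on the bench).
- slide: The notched slide: greenish glass 100 (x) x 8 (y) x 40 (z) mm, 75 g, on edge in a blue stand. Origin: middle of the lower long edge; z up. +x: the frosted end (last 30 mm, white on both faces), with a 9 x 9 mm notch cut from its upper corner. +y: outward from the label side, which bears a small yellow label; seen from that side, notch at the top, the frosted end is on the left.
- slide_label (a point): Centre of the yellow 18 x 18 mm label on the slide's label side: in the slide's frame at x 31, y 4, z 27 mm.
- stand_slide: Blue stand of the notched slide, fixed, 116 (x) x 44 (y) mm, base 12 mm thick. Low cheeks, 14 mm above the base, 38 to 58 mm either side of the middle, form an 11 mm slot along x that holds the slide on edge; the 76 mm between them is free. Origin at the centre of the underside. Slide and stand axes agree at the start, the slide's lower edge 12 mm above the origin.
- blank: The other slide, to be left alone: same size and glass, frosted at its +x end, but with no notch and no label; stands in an identical blue stand. Origin and axes as for the notched slide.
- reader_head: White head of the label reader, 50 x 56 x 46 mm, fixed on an arm and a 380 mm post beyond it as seen from the robot. Origin: centre of its red window, 320 mm above the bench. z points from the window back through the head, away from the robot and up at 45 degrees; the window looks along -z. A label faces it squarely when its outward direction (slide +y) is along this +z.
- read_point (a point): The reading point in free air: 140 mm in front of the window along its line of sight, about 221 mm above the bench. The label's centre belongs here.
- stain_bottle: Amber bottle 60 mm across, 130 mm tall, to be left alone. Origin at the centre of its foot.
- mountant: Small amber jar 44 mm across, 75 mm tall, to be left alone. Origin at the centre of its foot.
- beaker: Clear cup 70 mm across, 85 mm tall, to be left alone. Origin at the centre of its foot.
- brush: Small brush 170 mm long lying on the bench, to be left alone.
Not all that is in view belongs to the job. What is shaped like the scanner but green or pink is not meant.

How it is judged (in metres and radians):
On the way, in this order (a step that is already met when the one before it is completed fails the run):
1. the scanner is held steady for a second, nose down over the barcode (horizontal distance between nose and code below 0.018 m and z of code in the frame of scanner between -0.13 and -0.045 m and angle between scanner's own z axis and vertical below 0.17 rad and linear speed of scanner below 0.03 m/s and angular speed of scanner below 0.25 rad/s and contact force between the fingers and scanner above 0.5 N), for 1 s.
2. the scanner stands in its well again, let go (horizontal distance between nose and dock below 0.012 m and z of nose in the frame of dock below 0.013 m and angle between scanner's own z axis and vertical below 0.17 rad and contact force between the fingers and scanner below 0.1 N), for 0.2 s.
At the end, for the whole second after the job is handed in: The fingers still hold the slide in the air, still, touching nothing else; its label centre is within 30 mm of the reading point, and the label side faces up along the reader's line of sight within 20 degrees; the scanner stands upright in its well; the blank slide is where it was (distance between slide_label and read_point below 0.03 m and angle between the y axis of slide and the z axis of reader_head, either way round below 0.35 rad and angle between slide's own y axis and vertical below 1.2 rad and contact force between the fingers and slide above 0.5 N and contact force between slide and reader_head below 0.05 N and contact force between slide and stand_slide below 0.05 N and contact force between slide and blank below 0.05 N and contact force between slide and scanner below 0.05 N and linear speed of slide below 0.03 m/s and distance of blank from where it was at the start of the episode below 0.02 m and horizontal distance between nose and dock below 0.012 m and z of nose in the frame of dock below 0.013 m and angle between scanner's own z axis and vertical below 0.17 rad); the arm keeps its last pose, push and grip.
It fails at once if the blank slide is moved by more than 2 cm (distance of blank from where it was at the start of the episode above 0.02 m).
It fails at once if a bottle, jar, cup or brush is moved by more than 3 cm (distance of any of stain_bottle, mountant, beaker, brush from where it was at the start of the episode above 0.03 m).
It fails at once if the scanner is dropped or tipped over (angle between scanner's own z axis and vertical above 1 rad).
It also fails if it takes over 64 s, if anything falls off the work surface, if the arm or the gripper's body presses on something with over 40 N, if the wrist force passes 120 N, or if a joint passes its speed limit or range.

## Robot

A 6-joint arm with a two-finger parallel gripper is mounted at the origin on the work surface. World frame = base frame: x ahead of the robot, y to its left, z up, the work surface at z = 0. Lengths are in mm, angles in rad, forces in N, time in s.
With the tool pointing down it reaches from about 275 to 750 mm from the base axis. Payload 10.2 kg.
Tool frame: the origin (TCP) lies midway between the tips of the shut fingers; the grasp point (between the pads) lies 19 mm behind it; z points along the fingers, y is the line along which they close (so a half turn about z gives the same grasp; the last joint's range is limited). The gripper opens to 85 mm and grips with 20 to 120 N. Pads are 22 mm wide; open, the fingers measure 114 mm over their backs; the gripper's body (76 mm by 85 mm) begins 54 mm behind the grasp point. The pads swing forward as they close: fully open they stand 13 mm farther back than shut.
Start: joints at [1.069, 0.313, 1.498, -0, 1.331, -0.223], TCP at [144.494, 504.73, 231.294] pointing down, gripper open.
Joint ranges: [-2.94, 2.94], [-0.97, 2.17], [0.19, 2.56], [-1.23, 4.37], [0.02, 3.11], [-2.88, 2.88]. Speed limits (rad/s): [2.39, 2.39, 3.01, 3.14, 3.14, 3.14].

## Interface

Orientations are given as a unit quaternion [w, x, y, z].
In Python, from rig import ctrl gives the robot as it stands.
- The arm moves only by the tool send_rows, never from a script. Its argument "targets" is a list of rows, each a list of 7 numbers: the closure, from -1 (fully open) to 1 (shut), so that 0 is half open, then the shift along the tool's x, y, z in m, then the turn, a rotation vector about the tool's x, y, z in rad. In form: [[claw, dx, dy, dz, ax, ay, az], ...]. A call has exactly 10 rows; each row shifts and turns the commanded pose from where the row before left it, along the tool's axes as they then stand; what a row does not reach is not made up. A row lasts 1/8 s, in which the tool goes at most 62.5 mm and 10.7 degrees, less where a joint would pass 70% of its speed; a pose out of reach is approached as far as the arm can. A call with a gripper value outside its range is refused whole. The fingers move at their own pace and stop on an object; "squeeze" is the grip in N (left out, the last holds). Time passes only in rows, so rows that do not move let the fingers close, or fill a call up. It gives the time, the measured TCP pose, the force, the opening and the grip force at its end, in the units of the state.
- ctrl.sense(): the state, without advancing time (a new reading comes with each control period).
- ctrl.capture(name): name is "scene" or "top" or "wrist"; returns a dict with "img" (384x512x3 uint8, red, green, blue), "camera_matrix" (3x3 intrinsics, pixels), "R" (3x3) and "t" (3): a world point X has camera coordinates R X + t. Camera axes: x right, y down, z forward; pixel columns grow to the right and rows downward; lengths in mm; the calibration is good to about 2 mm. A picture is of the moment at which its call begins. There is no depth.
- ctrl.finish_job(): hands the job in; it is judged then, once.
Trained networks look in a picture, given as the dict that the camera call returned (one of the last four; its "shot" number tells which), for a name from the list of things; names that differ only in an ending like _2 or _b are one class to them, and where a whole thing is asked for, a point or a joint stands for the part that bears it (a point fixed in the world has none). Each returns a list of dicts, best first, with "score" (0 to 1); they miss things now and then, are a little off and sometimes report something else, mostly with a low value. They report only what shows in the picture. A call takes as long as a camera call. They do not tell look-alikes from the thing itself.
- ctrl.boxes_of(query, picture): "extent" ([left, top, width, height] in pixels, round what is visible of it).
- ctrl.landmark_of(query, picture): "point" ([column, row] in pixels: a listed point, or the origin of a listed thing).
The state is a dict: "time_s": time; "joints": joint angles; "dq": joint speeds; "tau": joint torques, N m; "eef_pos": TCP position; "ee_rot": TCP orientation; "force": force on the tool from outside, world axes, zero at the start; "wrist_torque": the same for the moment, N m; "grip_width": opening from 0.0 (shut) to 1.0 (fully open); "grip_force": force on a finger pad.
Only numpy, scipy, OpenCV 4.12 (cv2) and the standard library are available. Lean on these libraries where they do the work, as an engineer would, in place of code of your own. Each camera call takes 0.05 s, during which the arm holds its last target. There are 200 camera calls.

## Working session

There is one attempt and no reset: what is moved stays moved. The work goes in short steps, Python scripts to look and compute and a tool call to move; the robot and the scene stay as the last step left them, time stands still between calls to the robot, and variables do not carry over. Pictures are saved under pics/ and viewed, at most 10 in all, crops included, and the job is handed in when it is done.

Besides the shell and the picture viewer there is one more tool, called after "Call:" as name(argument=value, ...), one argument or row to a line, values as JSON. send_rows: Moves the arm, as the interface text tells. Its arguments: {"type":"object","properties":{"targets":{"type":"array"},"squeeze":{"type":"number"}},"required":["targets"]}

```bash
mkdir -p pics; ls
cat > h.py <<'E'
import numpy as np, cv2, pickle
from rig import ctrl
def save(p,n): cv2.imwrite('pics/'+n,cv2.cvtColor(p['img'],cv2.COLOR_RGB2BGR))
def ray(p,uv):
    R=np.array(p['R']);t=np.array(p['t']);K=np.array(p['camera_matrix'])
    d=R.T@np.linalg.solve(K,[uv[0],uv[1],1.]); return -R.T@t,d/np.linalg.norm(d)
def onz(p,uv,z):
    c,d=ray(p,uv); return c+d*(z-c[2])/d[2]
def tri(obs):
    A=np.zeros((3,3));b=np.zeros(3)
    for p,uv in obs:
        c,d=ray(p,uv);M=np.eye(3)-np.outer(d,d);A+=M;b+=M@c
    return np.linalg.solve(A,b)
def proj(p,X):
    x=np.array(p['camera_matrix'])@(np.array(p['R'])@np.array(X,float)+np.array(p['t'])); return x[:2]/x[2]
E
python3 - <<'E'
from h import *
P={n:ctrl.capture(n) for n in ('scene','top')}
for n,p in P.items(): save(p,n+'0.png')
pickle.dump(P,open('p0.pkl','wb'))
for q in ['scanner','dock','nose','code','slide','slide_label','stand_slide','blank','reader_head','stain_bottle','mountant','beaker','brush']:
    for n,p in P.items():
        print(q,n,[(np.round(d['point']).tolist(),round(d['score'],2)) for d in ctrl.landmark_of(q,p)][:4],[(np.round(d['extent']).tolist(),round(d['score'],2)) for d in ctrl.boxes_of(q,p)][:4])
print(ctrl.sense())
E
python3 -c "
import cv2,numpy as np
cv2.imwrite('pics/both.png',0) if 0 else None"
```

```text
pics
scanner scene [([197.0, 246.0], 0.94), ([229.0, 232.0], 0.72), ([256.0, 228.0], 0.65)] [([249.0, 187.0, 18.0, 45.0], 0.97), ([184.0, 204.0, 23.0, 44.0], 0.84), ([207.0, 178.0, 15.0, 41.0], 0.84), ([221.0, 190.0, 13.0, 31.0], 0.72)]
scanner top [([253.0, 244.0], 0.51), ([286.0, 244.0], 0.45), ([232.0, 238.0], 0.43)] [([222.0, 226.0, 14.0, 15.0], 0.64), ([179.0, 169.0, 15.0, 27.0], 0.57), ([246.0, 232.0, 13.0, 16.0], 0.53), ([258.0, 191.0, 26.0, 28.0], 0.38)]
dock scene [] [([215.0, 221.0, 24.0, 18.0], 0.69), ([303.0, 244.0, 24.0, 52.0], 0.43), ([330.0, 213.0, 18.0, 27.0], 0.24)]
dock top [([257.0, 238.0], 0.43)] [([247.0, 237.0, 13.0, 15.0], 0.44), ([301.0, 147.0, 12.0, 45.0], 0.32)]
nose scene [([256.0, 221.0], 0.93), ([217.0, 217.0], 0.89), ([196.0, 246.0], 0.86), ([230.0, 229.0], 0.66)] [([247.0, 182.0, 18.0, 46.0], 0.93), ([208.0, 178.0, 17.0, 37.0], 0.79), ([221.0, 189.0, 16.0, 36.0], 0.6), ([188.0, 206.0, 18.0, 42.0], 0.56)]
nose top [([254.0, 243.0], 0.51), ([283.0, 242.0], 0.44), ([226.0, 235.0], 0.43), ([156.0, 236.0], 0.38)] [([219.0, 226.0, 15.0, 11.0], 0.6), ([240.0, 
[... 1851 characters left out ...]
, 0.57)]
{'time_s': 2.7, 'joints': array([ 1.06859404e+00,  3.12953694e-01,  1.49773664e+00,  8.23922385e-06,
        1.33101158e+00, -2.23393905e-01]), 'dq': array([ 0.00090173, -0.00035135, -0.00119943, -0.00020159, -0.00066543,
       -0.00061542]), 'tau': array([ 5.78838135e-04, -4.12171268e+01, -2.59896111e+01, -2.54627757e-04,
        5.63028261e-04,  2.79207228e-05]), 'eef_pos': array([144.48760881, 504.71678306, 231.25287909]), 'ee_rot': array([-2.31289693e-05,  1.38954078e-01,  9.90298824e-01, -4.96539067e-05]), 'force': array([ 0.35106523,  0.36893961, -0.17550757]), 'wrist_torque': array([ 0.03527349, -0.0021336 ,  0.00545331]), 'grip_force': 0.0, 'grip_width': 0.9990337176351697}
```

View pics/scene0.png

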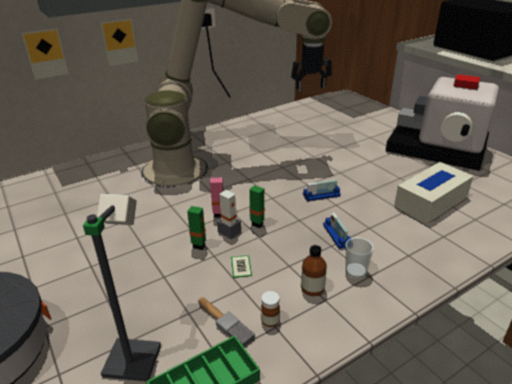

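View pics/top0.png

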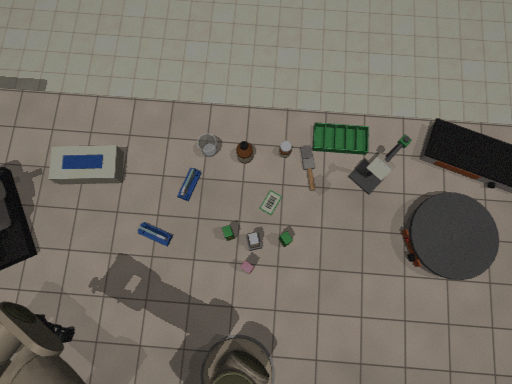

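Scene: the white scanner with orange band is in its grey well at scene (229,215) / top (254,240). Its look-alikes are green (197,228), green (257,205) and pink (217,195). The slides are at scene (337,230) / top (189,184) and scene (321,189) / top (155,234). The reader head is at top (375,168).

Run:
```python
from h import *
P=pickle.load(open('p0.pkl','rb'));s,t=P['scene'],P['top']
print('code',onz(t,(270,201),3),onz(s,(241.5,266),3))
print('scan top',onz(t,(254,237),135), 'dock',onz(s,(229,232),10))
print('slideA',onz(t,(190,184),12),onz(s,(337,236),12),'B',onz(t,(157,235),12),onz(s,(320,193),12))
print('head tri',tri([(t,(374,172)),(s,(120,214))]), 'posttop',onz(t,(403,142),380),tri([(t,(403,142)),(s,(95,223))]),'postfoot',onz(t,(370,177),0),onz(s,(128,355),0))
for q,zt,uv in [('bottle',130,(245,145)),('jar',75,(286,145)),('green1',130,(229,231)),('green2',130,(286,238)),('pink',130,(248,267)),('beaker',85,(208,141))]: print(q,onz(t,uv,zt).round())
def cr(p,a,k): x,y,w,h=a; return cv2.resize(cv2.cvtColor(p['img'][y:y+h,x:x+w],cv2.COLOR_RGB2BGR),(400,300),interpolation=cv2.INTER_CUBIC)
g=np.vstack([np.hstack([cr(s,(296,170,72,54),1),cr(s,(308,205,72,54),1)]),np.hstack([cr(t,(140,160,80,60+0),1),cr(s,(70,190,80,60),1)])])
cv2.imwrite('pics/c1.png',g)
```

```text
code [584.71101875 -66.5152182    3.        ] [582.38818505 -69.25220191   3.        ]
scan top [437.4280471  -21.18397689 135.        ] dock [444.69975124 -27.95300123  10.        ]
slideA [623.49462004 228.15564817  12.        ] [635.35457835 217.90730796  12.        ] B [430.52533666 322.84611095  12.        ] [433.95350814 323.04336562  12.        ]
head tri [ 629.1056629  -354.27872639  315.12100978] posttop [ 701.72945836 -410.4412016   380.        ] [ 706.5192597  -415.70899088  367.34909283] postfoot [ 703.33575454 -427.76954078    0.        ] [ 683.42575222 -415.97263675    0.        ]
bottle [747.  34. 130.]
jar [ 777. -108.   75.]
green1 [451.  61. 130.]
green2 [ 443. -124.  130.]
pink [342. -10. 130.]
beaker [767. 168.  85.]
```

View pics/c1.png

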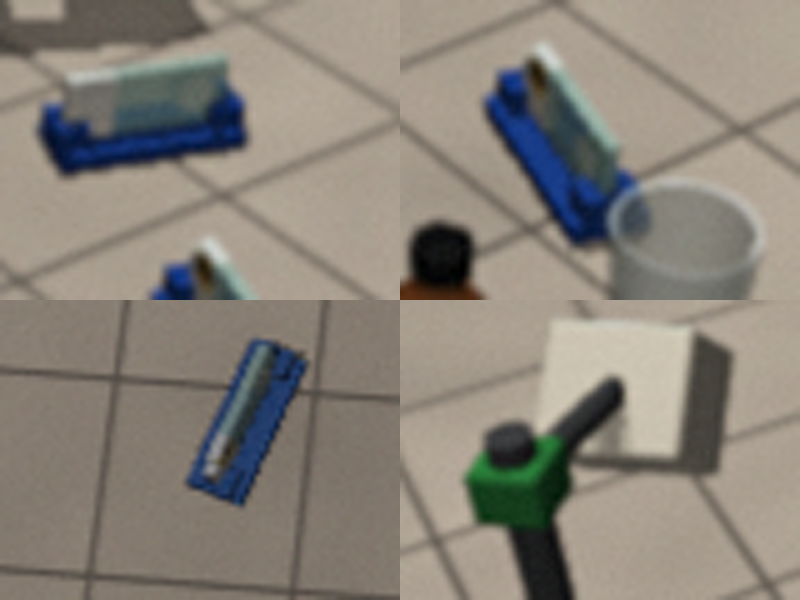

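```bash
cat >> h.py <<'E'
from scipy.spatial.transform import Rotation as Ro, Slerp
def rot(q): return Ro.from_quat(np.roll(q,-1))
def down(yaw,pitch=0):  # tool z down, tool y at world yaw (deg); pitch: tilt z forward in direction yaw
    y=np.array([np.cos(np.radians(yaw)),np.sin(np.radians(yaw)),0]);z=np.array([0,0,-1.]);r=np.radians(pitch)
    z,y=np.cos(r)*z+np.sin(r)*y,np.cos(r)*y-np.sin(r)*z
    return Ro.from_matrix(np.stack([np.cross(y,z),y,z],1))
def plan(way,claw,n,pose=None,pad=True):
    """way: list of (pos mm, Ro); n: rows per leg; prints rows"""
    s=ctrl.sense() if pose is None else None
    p,R=(np.array(s['eef_pos']),rot(s['ee_rot'])) if s else pose
    rows=[]
    for (P,Q),k in zip(way,n):
        p0,R0=p.copy(),R; P=np.array(P,float); S=Slerp([0,1],Ro.concatenate([R0,Q]))
        for i in range(1,k+1):
            d=R.inv().apply(p0+(P-p0)*i/k-p)/1000; w=(R.inv()*S(i/k)).as_rotvec()
            f=3 if i<k else 4
            d=np.round(d,f);w=np.round(w,2 if i<k else 3); p=p+R.apply(d)*1000; R=R*Ro.from_rotvec(w)
            rows.append([claw]+[float(x)+0 for x in d]+[float(x)+0 for x in w])
    while pad and len(rows)%10: rows.append([claw,0,0,0,0,0,0])
    for i in range(0,len(rows),10): print(str(rows[i:i+10]).replace('0.0,','0,').replace('0.0]','0]'))
    return p,R
E
python3 - <<'E'
from h import *
plan([((420,-24,340),down(0))],-1,[17])
E
```

```text
[[-1, -0.024, -0.025, -0.006, 0, 0, 0.08], [-1, -0.026, -0.024, -0.007, 0, 0, 0.07], [-1, -0.028, -0.021, -0.006, 0, 0, 0.08], [-1, -0.029, -0.02, -0.007, 0, 0, 0.07], [-1, -0.031, -0.017, -0.006, 0, 0, 0.08], [-1, -0.032, -0.014, -0.006, 0, 0, 0.08], [-1, -0.033, -0.013, -0.007, 0, 0, 0.07], [-1, -0.033, -0.009, -0.006, 0, 0, 0.08], [-1, -0.035, -0.007, -0.007, 0, 0, 0.07], [-1, -0.034, -0.005, -0.006, 0, 0, 0.08]]
[[-1, -0.035, -0.002, -0.006, 0, 0, 0.08], [-1, -0.036, 0.001, -0.007, 0, 0, 0.07], [-1, -0.034, 0.004, -0.006, 0, 0, 0.08], [-1, -0.035, 0.006, -0.007, 0, 0, 0.07], [-1, -0.034, 0.009, -0.006, 0, 0, 0.08], [-1, -0.033, 0.011, -0.006, 0, 0, 0.08], [-1, -0.0324, 0.0138, -0.0067, 0, 0, 0.072], [-1, 0, 0, 0, 0, 0, 0], [-1, 0, 0, 0, 0, 0, 0], [-1, 0, 0, 0, 0, 0, 0]]
```

Call:
send_rows(
  targets=[
    [-1,-0.024,-0.025,-0.006,0,0,0.08],
    [-1,-0.026,-0.024,-0.007,0,0,0.07],
    [-1,-0.028,-0.021,-0.006,0,0,0.08],
    [-1,-0.029,-0.02,-0.007,0,0,0.07],
    [-1,-0.031,-0.017,-0.006,0,0,0.08],
    [-1,-0.032,-0.014,-0.006,0,0,0.08],
    [-1,-0.033,-0.013,-0.007,0,0,0.07],
    [-1,-0.033,-0.009,-0.006,0,0,0.08],
    [-1,-0.035,-0.007,-0.007,0,0,0.07],
    [-1,-0.034,-0.005,-0.006,0,0,0.08],
  ],
)

```text
time_s: 3.95
eef_pos: [306.7, 193.1, 295.7]
ee_rot: [0.0, 0.497, 0.867, 0.0]
force: [0.4, 0.9, -0.4]
grip_width: 1.001
grip_force: 0.0
```

Call:
send_rows(
  targets=[
    [-1,-0.035,-0.002,-0.006,0,0,0.08],
    [-1,-0.036,0.001,-0.007,0,0,0.07],
    [-1,-0.034,0.004,-0.006,0,0,0.08],
    [-1,-0.035,0.006,-0.007,0,0,0.07],
    [-1,-0.034,0.009,-0.006,0,0,0.08],
    [-1,-0.033,0.011,-0.006,0,0,0.08],
    [-1,-0.032,0.014,-0.007,0,0,0.072],
    [-1,0,0,0,0,0,0],
    [-1,0,0,0,0,0,0],
    [-1,0,0,0,0,0,0],
  ],
)

```text
time_s: 5.2
eef_pos: [419.9, -22.8, 340.3]
ee_rot: [0.0, 0.707, 0.708, 0.0]
force: [-0.2, -0.3, -0.3]
grip_width: 1.003
grip_force: 0.0
```

Run:
```python
from h import *
w=ctrl.capture('wrist');save(w,'w1.png');pickle.dump(w,open('w1.pkl','wb'))
s=ctrl.sense();print(s['time_s'],s['eef_pos'].round(1),rot(s['ee_rot']).as_matrix().round(2).tolist(),s['joints'].round(2))
for q in ['scanner','dock','nose','code']:
    print(q,[(np.round(d['point']).tolist(),round(d['score'],2)) for d in ctrl.landmark_of(q,w)][:4],[(np.round(d['extent']).tolist(),round(d['score'],2)) for d in ctrl.boxes_of(q,w)][:3])
print(w['R'],w['t'],w['camera_matrix'])
```

```text
5.25 [419.9 -22.9 340.4] [[-0.0, 1.0, 0.0], [1.0, 0.0, -0.0], [-0.0, 0.0, -1.0]] [-0.33  0.02  1.57  0.    1.56 -0.34]
scanner [([264.0, 147.0], 0.87), ([465.0, 201.0], 0.72), ([271.0, 209.0], 0.69), ([275.0, 96.0], 0.61)] [([252.0, 141.0, 29.0, 41.0], 0.85), ([256.0, 202.0, 36.0, 54.0], 0.76), ([176.0, 132.0, 44.0, 40.0], 0.59)]
dock [([271.0, 147.0], 0.85)] [([246.0, 131.0, 41.0, 31.0], 0.69)]
nose [([207.0, 141.0], 0.94), ([271.0, 209.0], 0.93), ([264.0, 148.0], 0.73), ([273.0, 94.0], 0.64)] [([262.0, 71.0, 39.0, 32.0], 0.94), ([260.0, 201.0, 33.0, 55.0], 0.89), ([175.0, 127.0, 44.0, 41.0], 0.84)]
code [([352.0, 182.0], 0.86)] [([328.0, 156.0, 52.0, 46.0], 0.55)]
[[ 9.99998775e-01  1.36886827e-03 -7.59410303e-04]
 [ 1.52208854e-03 -9.63584246e-01  2.67400606e-01]
 [-3.65719599e-04 -2.67401434e-01 -9.63585149e-01]] [-420.18682223  -86.02429374  478.33356952] [[296.85585387   0.         255.74408086]
 [  0.         296.85585387 191.42890638]
 [  0.           0.           1.        ]]
```

View pics/w1.png

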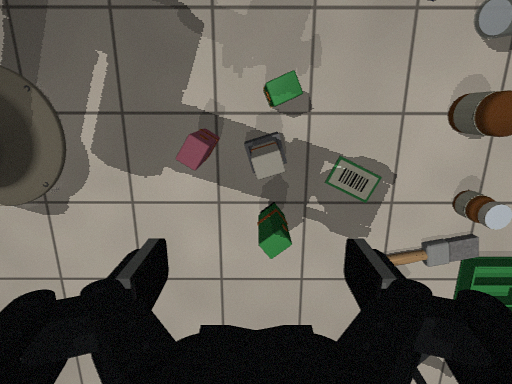

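Wrist view: the scanner's top face is at about (267,162) in its grey well (266,145). Greens are at (284,88) and (275,232), pink at (197,150), the barcode at (353,180).

Run:
```python
from h import *
w=pickle.load(open('w1.pkl','rb'));im=w['img'].astype(int)
def fit(mask,z,name):
    n,l,st,c=cv2.connectedComponentsWithStats(mask.astype(np.uint8));
    if n<2: return print('none')
    k=1+np.argmax(st[1:,4]); ys,xs=np.where(l==k)
    pts=np.array([onz(w,(x,y),z)[:2] for x,y in zip(xs,ys)],np.float32)
    print(name,st[k],cv2.minAreaRect(pts))
def win(x0,y0,x1,y1):
    m=np.zeros(im.shape[:2],bool);m[y0:y1,x0:x1]=1;return m
W=win(245,130,292,185)
c=im[140:182,250:285]
g=im.sum(2)
sat=im.max(2)-im.min(2)
print(im[165,262:275:4].tolist(),im[145,255],im[136,262],im[175,295])
for th in (420,460,500): fit(W&(g>th),135,'top%d'%th)
fit(win(320,150,390,210)&(im[...,1]-im[...,0]>15),3,'card')
cv2.imwrite('pics/c2.png',cv2.resize(cv2.cvtColor(w['img'][120:195,235:335],cv2.COLOR_RGB2BGR),(800,600),interpolation=cv2.INTER_CUBIC))
print('code',onz(w,(353,180.5),3))
```

```text
[[142, 137, 124], [137, 133, 122], [141, 137, 125], [138, 135, 123]] [50 50 50] [26 25 26] [100  96  88]
top420 [282 130  10  12  91] ((455.9015808105469, 16.092941284179688), (10.384072303771973, 12.89810562133789), 1.8971995115280151)
none
none
card [325 156  57  47 371] ((581.64404296875, -66.92620086669922), (50.28759002685547, 80.93988037109375), 63.582279205322266)
code [581.99411808 -68.66491198   3.        ]
```

View pics/c2.png

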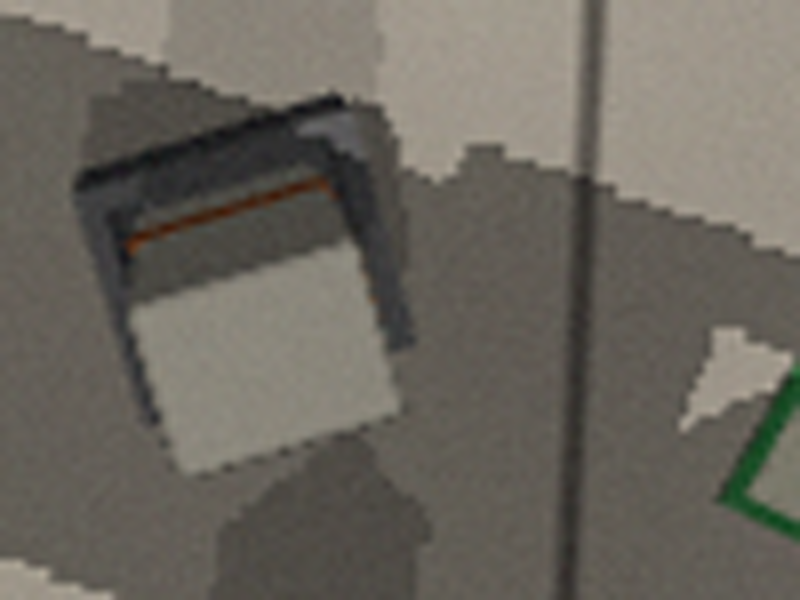

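Run:
```python
from h import *
w=pickle.load(open('w1.pkl','rb'))
def f(pts,z):
    q=np.array([onz(w,(235+x/8-.5+.06,120+y/8-.5+.06),z)[:2] for x,y in pts]);print(q.round(1).tolist(),q.mean(0).round(1))
    for i in range(len(q)-1): d=q[i+1]-q[i];print(np.hypot(*d).round(1),np.degrees(np.arctan2(d[1],d[0])).round(1))
f([(130,310),(350,238),(400,410),(185,475)],135)
f([(78,190),(340,98)],41)
```

```text
[[414.5, -10.5], [446.7, 0.1], [454.8, -25.5], [422.7, -35.5]] [434.7 -17.9]
34.0 18.3
26.9 -72.6
33.6 -162.7
[[403.3, -3.3], [451.4, 13.5]] [427.4   5.1]
51.0 19.2
```

Scanner: top centre (434.7, -17.8), axis yaw 18.3°; the rear rim of the well agrees. Barcode at (581.8, -67.5).

Run:
```python
from h import *
plan([((434.7,-17.7,230),down(18.3)),((434.7,-17.7,80),down(18.3))],-1,[4,6])
```

```text
[[-1, 0.001, 0.004, 0.028, 0, 0, -0.08], [-1, 0.002, 0.003, 0.027, 0, 0, -0.08], [-1, 0, 0.004, 0.028, 0, 0, -0.08], [-1, 0.001, 0.0041, 0.0273, 0, 0, -0.079], [-1, 0, 0, 0.025, 0, 0, 0], [-1, 0, 0, 0.025, 0, 0, 0], [-1, 0, 0, 0.025, 0, 0, 0], [-1, 0, 0, 0.025, 0, 0, 0], [-1, 0, 0, 0.025, 0, 0, 0], [-1, 0, 0, 0.025, 0, 0, 0]]
```

Call:
send_rows(
  targets=[
    [-1,0.001,0.004,0.028,0,0,-0.08],
    [-1,0.002,0.003,0.027,0,0,-0.08],
    [-1,0,0.004,0.028,0,0,-0.08],
    [-1,0.001,0.004,0.027,0,0,-0.079],
    [-1,0,0,0.025,0,0,0],
    [-1,0,0,0.025,0,0,0],
    [-1,0,0,0.025,0,0,0],
    [-1,0,0,0.025,0,0,0],
    [-1,0,0,0.025,0,0,0],
    [-1,0,0,0.025,0,0,0],
  ],
)

```text
time_s: 6.9
eef_pos: [434.7, -17.8, 79.6]
ee_rot: [0.0, 0.586, 0.81, 0.0]
force: [-0.5, 0.4, 0.4]
grip_width: 0.997
grip_force: 0.0
```

Call:
send_rows(
  targets=[
    [1,0,0,0,0,0,0],
    [1,0,0,0,0,0,0],
    [1,0,0,0,0,0,0],
    [1,0,0,0,0,0,0],
    [1,0,0,0,0,0,0],
    [1,0,0,0,0,0,0],
    [1,0,0,0,0,0,0],
    [1,0,0,0,0,0,0],
    [1,0,0,0,0,0,0],
    [1,0,0,0,0,0,0],
  ],
  squeeze=40,
)

```text
time_s: 8.15
eef_pos: [435.2, -17.9, 81.3]
ee_rot: [0.001, 0.586, 0.81, 0.0]
force: [0.3, 0.9, 6.4]
grip_width: 0.415
grip_force: 36.1
```

Run:
```python
from h import *
s=ctrl.sense();print(s)
R=down(18.3)
# nose 5mm at tool z now; code top z 3, want nose z ~83
p=s['eef_pos']
plan([(p+[0,0,110],R),((581.8,-67.5,s['eef_pos'][2]+78),R)],1,[6,9])
```

```text
{'time_s': 8.15, 'joints': array([-3.11492832e-01,  3.15721874e-01,  1.94074561e+00,  9.44077892e-05,
        8.83038951e-01, -6.30655757e-01]), 'dq': array([-0.00057458,  0.00010283, -0.00084175,  0.00064156, -0.00034635,
        0.00015852]), 'tau': array([-3.43132038e-01, -3.21509063e+01, -1.81601465e+01, -1.06521612e-01,
       -2.73296926e-01,  2.59408361e-02]), 'eef_pos': array([435.2287453 , -17.93327041,  81.32697373]), 'ee_rot': array([9.80715189e-04, 5.85783328e-01, 8.10467028e-01, 3.57217156e-04]), 'force': array([0.29911626, 0.94068113, 6.37677044]), 'wrist_torque': array([0.23126773, 0.14876341, 0.07055929]), 'grip_force': 36.147412061691284, 'grip_width': 0.41517721277662145}
[[1, 0, 0, -0.018, 0, 0, 0], [1, 0, 0, -0.019, 0, 0, 0], [1, 0, 0, -0.018, 0, 0, 0], [1, 0, 0, -0.018, 0, 0, 0], [1, 0, 0, -0.019, 0, 0, 0], [1, -0.0001, 0.0002, -0.018, 0.002, 0.001, 0], [1, -0.01, 0.014, 0.004, 0, 0, 0], [1, -0.011, 0.013, 0.003, 0, 0, 0], [1, -0.01, 0.014, 0.004, 0, 0, 0], [1, -0.01, 0.014, 0.003, 0, 0, 0]]
[[1, -0.011, 0.014, 0.004, 0, 0, 0], [1, -0.01, 0.013, 0.003, 0, 0, 0], [1, -0.01, 0.014, 0.004, 0, 0, 0], [1, -0.011, 0.014, 0.003, 0, 0, 0], [1, -0.0101, 0.0136, 0.004, 0, 0, 0], [1, 0, 0, 0, 0, 0, 0], [1, 0, 0, 0, 0, 0, 0], [1, 0, 0, 0, 0, 0, 0], [1, 0, 0, 0, 0, 0, 0], [1, 0, 0, 0, 0, 0, 0]]
```

Call:
send_rows(
  targets=[
    [1,0,0,-0.01,0,0,0],
    [1,0,0,-0.018,0,0,0],
    [1,0,0,-0.022,0,0,0],
    [1,0,0,-0.022,0,0,0],
    [1,0,0,-0.02,0,0,0],
    [1,0,0,-0.018,0,0,0],
    [1,-0.005,0.007,0,0,0,0],
    [1,-0.011,0.014,0.004,0,0,0],
    [1,-0.012,0.016,0.004,0,0,0],
    [1,-0.012,0.016,0.004,0,0,0],
  ],
)

```text
time_s: 9.4
eef_pos: [498.1, -39.4, 177.3]
ee_rot: [-0.001, 0.586, 0.81, -0.0]
force: [-0.0, 0.4, -1.3]
grip_width: 0.415
grip_force: 36.3
```

Call:
send_rows(
  targets=[
    [1,-0.012,0.016,0.004,0,0,0],
    [1,-0.012,0.016,0.004,0,0,0],
    [1,-0.011,0.015,0.004,0,0,0],
    [1,-0.009,0.012,0.004,0,0,0],
    [1,-0.006,0.008,0.004,0,0,0],
    [1,-0.003,0.003,0,0,0,0],
    [1,0,0,0,0,0,0],
    [1,0,0,0,0,0,0],
    [1,0,0,0,0,0,0],
    [1,0,0,0,0,0,0],
  ],
)

```text
time_s: 10.65
eef_pos: [580.5, -67.5, 158.5]
ee_rot: [0.0, 0.586, 0.81, 0.0]
force: [0.0, 0.2, -1.9]
grip_width: 0.416
grip_force: 36.3
```

Run:
```python
from h import *
w=ctrl.capture('wrist');s=ctrl.sense();print(s['time_s'],s['eef_pos'],s['grip_width'],s['grip_force'],s['force'])
t=ctrl.capture('scene')
pic=np.hstack([cv2.resize(w['img'],(400,300)),cv2.resize(t['img'][180:300,160:320],(400,300),interpolation=cv2.INTER_CUBIC)])
cv2.imwrite('pics/w2.png',pic[...,::-1])
print([ (d['point'],d['score']) for d in ctrl.landmark_of('nose',t)][:4])
print(proj(t,(581.8,-67.5,83)))
```

```text
10.7 [580.50079708 -67.49356461 158.41466701] 0.4154003415947423 36.313008069992065 [ 0.76659879 -0.4801727  -1.64263112]
[([200.6, 246.9], 0.81), ([258.7, 223.5], 0.77), ([241.9, 240.0], 0.63), ([217.7, 215.7], 0.55)]
[240.96708461 242.19579277]
```

View pics/w2.png

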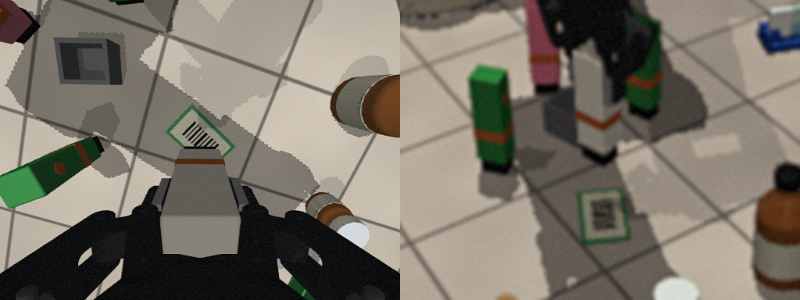

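The scanner hangs upright, nose at scene (242,240) over the barcode, matching the projection; the empty well shows at wrist (115,78). I hold it here.

Call:
send_rows(
  targets=[
    [1,0,0,0,0,0,0],
    [1,0,0,0,0,0,0],
    [1,0,0,0,0,0,0],
    [1,0,0,0,0,0,0],
    [1,0,0,0,0,0,0],
    [1,0,0,0,0,0,0],
    [1,0,0,0,0,0,0],
    [1,0,0,0,0,0,0],
    [1,0,0,0,0,0,0],
    [1,0,0,0,0,0,0],
  ],
)

```text
time_s: 12.05
eef_pos: [580.6, -67.5, 158.3]
ee_rot: [-0.0, 0.586, 0.81, 0.0]
force: [-0.4, 0.5, -1.4]
grip_width: 0.413
grip_force: 36.3
```

Run:
```python
from h import *
w=ctrl.capture('wrist')
for z,c in ((41,[(54,39),(119,37),(123,84),(60,84)]),):
    q=np.array([onz(w,(x*1.28,y*1.28),z)[:2] for x,y in c],np.float32);print(q,q.mean(0),cv2.minAreaRect(q))
# predicted rim projection from the earlier estimate
R=Ro.from_euler('z',18.3,degrees=True)
print([(proj(w,np.array([434.7,-17.6,41])+R.apply([sx*27,sy*23,0]))/1.28).round(1).tolist() for sx,sy in ((-1,1),(1,1),(1,-1),(-1,-1))])
s=ctrl.sense();Rd=down(18.3);print(s['time_s'])
plan([((435.2,-17.8,178),Rd),((435.2,-17.8,110),Rd)],1,[10,4])
```

```text
[[402.925     -6.073013]
 [466.0744    16.757174]
 [480.64288  -27.38025 ]
 [415.95102  -48.73853 ]] [441.39835  -16.358654] ((441.0127258300781, -15.990684509277344), (68.12992095947266, 46.47959518432617), 18.270849227905273)
[[53.2, 36.8], [105.8, 36.8], [110.4, 83.3], [60.4, 83.3]]
12.1
[[1, 0.009, -0.012, -0.002, 0, 0, 0], [1, 0.01, -0.012, -0.002, 0, 0, 0], [1, 0.009, -0.013, -0.002, 0, 0, 0], [1, 0.009, -0.012, -0.002, 0, 0, 0], [1, 0.009, -0.012, -0.002, 0, 0, 0], [1, 0.01, -0.012, -0.002, 0, 0, 0], [1, 0.009, -0.013, -0.002, 0, 0, 0], [1, 0.009, -0.012, -0.002, 0, 0, 0], [1, 0.01, -0.012, -0.002, 0, 0, 0], [1, 0.0088, -0.0124, -0.0017, 0, 0, 0]]
[[1, 0, 0, 0.017, 0, 0, 0], [1, 0, 0, 0.017, 0, 0, 0], [1, 0, 0, 0.017, 0, 0, 0], [1, 0, 0, 0.017, 0, 0, 0], [1, 0, 0, 0, 0, 0, 0], [1, 0, 0, 0, 0, 0, 0], [1, 0, 0, 0, 0, 0, 0], [1, 0, 0, 0, 0, 0, 0], [1, 0, 0, 0, 0, 0, 0], [1, 0, 0, 0, 0, 0, 0]]
```

Call:
send_rows(
  targets=[
    [1,0.004,-0.006,-0.004,0,0,0],
    [1,0.009,-0.012,-0.006,0,0,0],
    [1,0.011,-0.014,-0.006,0,0,0],
    [1,0.012,-0.015,-0.004,0,0,0],
    [1,0.012,-0.016,0,0,0,0],
    [1,0.012,-0.016,0,0,0,0],
    [1,0.012,-0.015,0,0,0,0],
    [1,0.011,-0.014,0,0,0,0],
    [1,0.009,-0.01,0,0,0,0],
    [1,0.003,-0.004,0,0,0,0],
  ],
)

```text
time_s: 13.35
eef_pos: [434.4, -15.3, 178.6]
ee_rot: [0.0, 0.586, 0.811, 0.0]
force: [0.3, -0.4, -0.9]
grip_width: 0.419
grip_force: 36.4
```

Call:
send_rows(
  targets=[
    [1,0,0,0,0,0,0],
    [1,0,0,0.01,0,0,0],
    [1,0,0,0.016,0,0,0],
    [1,0,0,0.016,0,0,0],
    [1,0,0,0.01,0,0,0],
    [1,0,0,0,0,0,0],
    [1,0,0,0,0,0,0],
    [1,0,0,0,0,0,0],
    [1,0,0,0,0,0,0],
    [1,0,0,0,0,0,0],
  ],
)

```text
time_s: 14.6
eef_pos: [435.0, -15.6, 126.4]
ee_rot: [0.0, 0.586, 0.81, 0.0]
force: [-0.2, 1.0, -1.7]
grip_width: 0.419
grip_force: 36.4
```

Run:
```python
from h import *
s=ctrl.sense();print(s['time_s'],s['eef_pos'])
plan([((435.2,-17.9,80.5),down(18.3))],1,[6])
```

```text
14.6 [434.97936344 -15.61501458 126.44982555]
[[1, 0, 0, 0.008, 0, 0, 0], [1, -0.001, 0, 0.007, 0, 0, 0], [1, 0, 0, 0.008, 0, 0, 0], [1, 0, 0, 0.008, 0, 0, 0], [1, -0.001, 0, 0.007, 0, 0, 0], [1, -0.0002, -0.0005, 0.008, 0, 0, 0], [1, 0, 0, 0, 0, 0, 0], [1, 0, 0, 0, 0, 0, 0], [1, 0, 0, 0, 0, 0, 0], [1, 0, 0, 0, 0, 0, 0]]
```

Call:
send_rows(
  targets=[
    [1,-0.0022,-0.0005,0,0,0,0],
    [1,0,0,0.004,0,0,0],
    [1,0,0,0.007,0,0,0],
    [1,0,0,0.007,0,0,0],
    [1,0,0,0.007,0,0,0],
    [1,0,0,0.007,0,0,0],
    [1,0,0,0.007,0,0,0],
    [1,0,0,0.006,0,0,0],
    [1,0,0,0,0,0,0],
    [1,0,0,0,0,0,0],
  ],
)

```text
time_s: 15.85
eef_pos: [435.2, -17.8, 81.2]
ee_rot: [0.0, 0.586, 0.81, 0.0]
force: [-0.3, 0.3, -1.6]
grip_width: 0.42
grip_force: 35.7
```

Call:
send_rows(
  targets=[
    [-1,0,0,0,0,0,0],
    [-1,0,0,0,0,0,0],
    [-1,0,0,0,0,0,0],
    [-1,0,0,0,0,0,0],
    [-1,0,0,0,0,0,0],
    [-1,0,0,0,0,0,0],
    [-1,0,0,0,0,0,0],
    [-1,0,0,0,0,0,0],
    [-1,0,0,0,0,0,0],
    [-1,0,0,0,0,0,0],
  ],
)

```text
time_s: 17.1
eef_pos: [435.2, -17.8, 81.3]
ee_rot: [0.0, 0.586, 0.81, 0.0]
force: [-0.6, -0.0, -0.2]
grip_width: 1.0
grip_force: 0.0
```

Call:
send_rows(
  targets=[
    [-1,0,0,-0.01,0,0,0],
    [-1,0,0,-0.02,0,0,0],
    [-1,0,0,-0.03,0,0,0],
    [-1,0,0,-0.04,0,0,0],
    [-1,0,0,-0.04,0,0,0],
    [-1,0,0,-0.04,0,0,0],
    [-1,0,0,-0.04,0,0,0],
    [-1,0,0,-0.03,0,0,0],
    [-1,0,0,0,0,0,0],
    [-1,0,0,0,0,0,0],
  ],
)

```text
time_s: 18.35
eef_pos: [434.8, -17.7, 330.7]
ee_rot: [-0.001, 0.586, 0.81, -0.0]
force: [0.5, 0.3, -1.0]
grip_width: 0.999
grip_force: 0.0
```

Run:
```python
from h import *
w=ctrl.capture('wrist');save(w,'w3.png');s=ctrl.sense();print(s['time_s'],s['eef_pos'],s['joints'].round(2))
R=Ro.from_euler('z',18.3,degrees=True)
print([proj(w,np.array([434.7,-17.6,135])+R.apply([sx*18,sy*14,0])).round(1).tolist() for sx,sy in ((-1,1),(1,1),(1,-1),(-1,-1))])
print('--view slide');yaw=-112
p=plan([((600,170,330),down(-30))],-1,[10])
```

```text
18.4 [434.72814291 -17.71731173 330.42632385] [-0.31  0.05  1.55 -0.    1.54 -0.63]
[[239.6, 158.0], [270.9, 158.0], [270.6, 181.7], [239.9, 181.7]]
--view slide
[[-1, 0.013, 0.022, 0, 0, 0, 0.08], [-1, 0.014, 0.02, 0, 0, 0, 0.09], [-1, 0.016, 0.019, 0, 0, 0, 0.08], [-1, 0.018, 0.018, 0, 0, 0, 0.09], [-1, 0.019, 0.016, 0, 0, 0, 0.08], [-1, 0.02, 0.015, 0, 0, 0, 0.09], [-1, 0.022, 0.012, 0, 0, 0, 0.08], [-1, 0.022, 0.011, 0, 0, 0, 0.08], [-1, 0.024, 0.009, 0, 0, 0, 0.09], [-1, 0.0236, 0.0073, 0.0002, -0.002, 0, 0.083]]
```

View pics/w3.png

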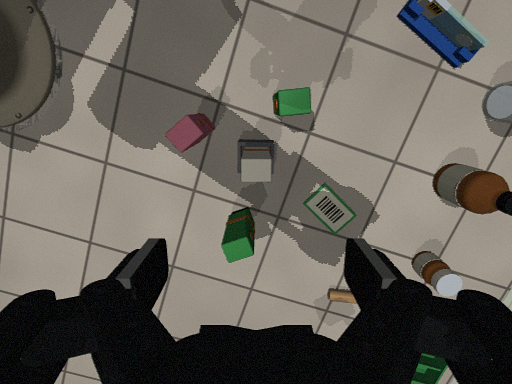

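The scanner stands upright in its well again at (256,165), matching the prediction, and is let go. Now the label slide.

Run:
```python
from h import *
p=plan([((605,165,290),down(-60))],-1,[10])
```

```text
[[-1, 0.012, 0.022, 0.004, 0, 0, 0.14], [-1, 0.015, 0.02, 0.004, 0, 0, 0.13], [-1, 0.017, 0.018, 0.004, 0, 0, 0.14], [-1, 0.02, 0.015, 0.004, 0, 0, 0.14], [-1, 0.022, 0.012, 0.004, 0, 0, 0.13], [-1, 0.023, 0.01, 0.004, 0, 0, 0.14], [-1, 0.024, 0.006, 0.004, 0, 0, 0.14], [-1, 0.025, 0.003, 0.004, 0, 0, 0.13], [-1, 0.025, -0.001, 0.004, 0, 0, 0.14], [-1, 0.0246, -0.0036, 0.0042, -0.001, 0.001, 0.136]]
```

Call:
send_rows(
  targets=[
    [-1,0.012,0.022,0.004,0,0,0.14],
    [-1,0.015,0.02,0.004,0,0,0.13],
    [-1,0.017,0.018,0.004,0,0,0.14],
    [-1,0.02,0.015,0.004,0,0,0.14],
    [-1,0.022,0.012,0.004,0,0,0.13],
    [-1,0.023,0.01,0.004,0,0,0.14],
    [-1,0.024,0.006,0.004,0,0,0.14],
    [-1,0.025,0.003,0.004,0,0,0.13],
    [-1,0.025,-0.001,0.004,0,0,0.14],
    [-1,0.025,-0.004,0.004,0,0,0.136],
  ],
)

```text
time_s: 19.65
eef_pos: [605.7, 166.0, 289.9]
ee_rot: [-0.0, 0.966, 0.257, -0.001]
force: [-0.2, -0.5, 0.3]
grip_width: 0.998
grip_force: 0.0
```

Call:
send_rows(
  targets=[
    [-1,0,0,0,0,0,0],
    [-1,0,0,0,0,0,0],
    [-1,0,0,0,0,0,0],
    [-1,0,0,0,0,0,0],
    [-1,0,0,0,0,0,0],
    [-1,0,0,0,0,0,0],
    [-1,0,0,0,0,0,0],
    [-1,0,0,0,0,0,0],
    [-1,0,0,0,0,0,0],
    [-1,0,0,0,0,0,0],
  ],
)

```text
time_s: 20.9
eef_pos: [605.5, 165.4, 291.3]
ee_rot: [0.0, 0.966, 0.259, -0.0]
force: [0.1, -0.6, -0.2]
grip_width: 1.0
grip_force: 0.0
```

Run:
```python
from h import *
w=ctrl.capture('wrist');pickle.dump(w,open('w4.pkl','wb'));s=ctrl.sense();print(s['time_s'],s['eef_pos'],s['joints'].round(2))
u=proj(w,(628,223,30)).astype(int);print(u)
for q in ['slide','slide_label','stand_slide','blank']:
    print(q,[(np.round(d['point']).tolist(),round(d['score'],2)) for d in ctrl.landmark_of(q,w)][:3],[(np.round(d['extent']).tolist(),round(d['score'],2)) for d in ctrl.boxes_of(q,w)][:3])
x=min(max(u[0]-64,0),384);y=min(max(u[1]-48,0),288);print(x,y)
cv2.imwrite('pics/c4.png',cv2.resize(w['img'][y:y+96,x:x+128],(800,600),interpolation=cv2.INTER_CUBIC)[...,::-1])
```

```text
20.95 [605.53312196 165.38753123 291.29307973] [ 0.08  0.52  1.04 -0.    1.58  1.13]
[227 124]
slide [([223.0, 119.0], 0.7)] [([189.0, 96.0, 56.0, 55.0], 0.58)]
slide_label [([206.0, 143.0], 0.88)] [([191.0, 94.0, 55.0, 60.0], 0.69)]
stand_slide [([312.0, 54.0], 0.71), ([220.0, 120.0], 0.69), ([203.0, 142.0], 0.2)] [([178.0, 79.0, 82.0, 81.0], 0.9), ([191.0, 96.0, 55.0, 55.0], 0.49)]
blank [([104.0, 203.0], 0.63)] [([61.0, 177.0, 62.0, 59.0], 0.59), ([291.0, 301.0, 32.0, 36.0], 0.4)]
163 76
```

View pics/c4.png

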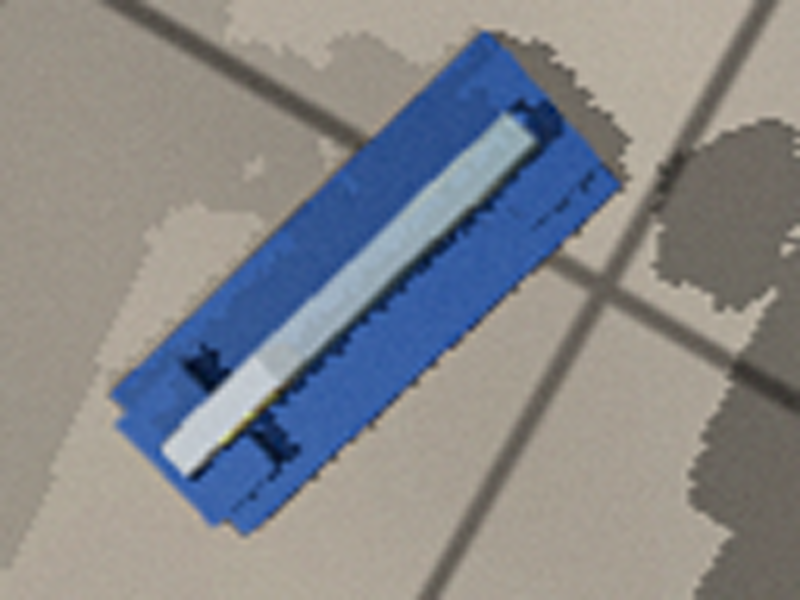

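A: wrist (222,120), with the yellow label on its frosted end at (206,143). B: wrist (104,203), with no label. A is the notched slide, as only that one bears a label; now its pose.

Run:
```python
from h import *
w=pickle.load(open('w4.pkl','rb'))
f=lambda x,y,z:onz(w,(163+x/6.25-.42,76+y/6.25-.42),z)[:2]
q=np.array([f(*c,12) for c in [(485,30),(622,185),(240,535),(112,392)]]);print(q.round(1),'base c',q.mean(0))
for a,b in ((0,3),(1,2),(0,1)): d=q[b]-q[a];print(np.hypot(*d),np.degrees(np.arctan2(d[1],d[0])))
a=f(518,133,52);b=f(178,460,43);d=b-a;print('slide',a,b,np.hypot(*d),np.degrees(np.arctan2(d[1],d[0])),(a+b)/2)
print('label',f(245,425,39))
# head from w1-type data
P=pickle.load(open('p0.pkl','rb'))
s=P['scene']
```

```text
[[685.9 236.6]
 [673.  195.1]
 [562.4 232.2]
 [576.9 272. ]] base c [624.54040562 234.00056718]
114.56587240641902 162.00784821716138
116.69733871344393 161.4954907989135
43.43980337989751 -107.19168171878887
slide [670.55073949 218.24341005] [577.59692537 248.42044711] 97.72955093601682 162.0142114565337 [624.07383243 233.33192858]
label [590.43770985 239.94730739]
```

Run:
```python
from h import *
plan([((624.3,233.7,150),down(-108)),((624.3,233.7,21),down(-108))],-1,[8,8])
```

```text
[[-1, 0.006, -0.006, 0.018, 0, 0, 0.1], [-1, 0.006, -0.007, 0.017, 0, 0, 0.11], [-1, 0.005, -0.007, 0.018, 0, 0, 0.1], [-1, 0.004, -0.008, 0.018, 0, 0, 0.11], [-1, 0.003, -0.009, 0.017, 0, 0, 0.1], [-1, 0.002, -0.008, 0.018, 0, 0, 0.11], [-1, 0.002, -0.009, 0.018, 0, 0, 0.1], [-1, 0.0005, -0.0087, 0.0173, 0, 0, 0.108], [-1, 0, 0, 0.016, 0, 0, 0], [-1, 0, 0, 0.016, 0, 0, 0]]
[[-1, 0, 0, 0.016, 0, 0, 0], [-1, 0, 0, 0.016, 0, 0, 0], [-1, 0, 0, 0.017, 0, 0, 0], [-1, 0, 0, 0.016, 0, 0, 0], [-1, 0, 0, 0.016, 0, 0, 0], [-1, 0, 0, 0.016, 0, 0, 0], [-1, 0, 0, 0, 0, 0, 0], [-1, 0, 0, 0, 0, 0, 0], [-1, 0, 0, 0, 0, 0, 0], [-1, 0, 0, 0, 0, 0, 0]]
```

Call:
send_rows(
  targets=[
    [-1,0.006,-0.006,0.018,0,0,0.1],
    [-1,0.006,-0.007,0.017,0,0,0.11],
    [-1,0.005,-0.007,0.018,0,0,0.1],
    [-1,0.004,-0.008,0.018,0,0,0.11],
    [-1,0.003,-0.009,0.017,0,0,0.1],
    [-1,0.002,-0.008,0.018,0,0,0.11],
    [-1,0.002,-0.009,0.018,0,0,0.1],
    [-1,0,-0.009,0.017,0,0,0.108],
    [-1,0,0,0.016,0,0,0],
    [-1,0,0,0.016,0,0,0],
  ],
)

```text
time_s: 22.6
eef_pos: [623.9, 233.8, 117.5]
ee_rot: [0.0, 0.988, -0.155, 0.0]
force: [-0.1, -0.1, 0.2]
grip_width: 0.999
grip_force: 0.0
```

Run:
```python
from h import *
s=ctrl.sense();print(s['time_s'],s['eef_pos'],s['joints'].round(2))
w=ctrl.capture('wrist');Q=Ro.from_euler('z',162,degrees=True)
print([(c,proj(w,np.array([624.3,233.7,0])+Q.apply(c)).round().tolist()) for c in ((-50,0,52),(50,0,43),(41,0,52))])
cv2.imwrite('pics/c5.png',w['img'][...,::-1])
plan([((624.3,233.7,21),down(-108))],-1,[7])
```

```text
22.6 [623.90516659 233.82542543 117.5083823 ] [ 0.18  0.72  1.16 -0.    1.26  2.07]
[((-50, 0, 52), [257.0, 136.0]), ((50, 0, 43), [257.0, 259.0]), ((41, 0, 52), [257.0, 254.0])]
[[-1, 0, 0, 0.013, 0, 0, 0], [-1, 0, 0, 0.014, 0, 0, 0], [-1, 0.001, 0, 0.013, 0, 0, 0], [-1, 0, 0, 0.014, 0, 0, 0], [-1, 0, -0.001, 0.013, 0, 0, 0], [-1, 0, 0, 0.014, 0, 0, 0], [-1, 0.0005, 0.0003, 0.0131, 0.002, 0.003, 0.001], [-1, 0, 0, 0, 0, 0, 0], [-1, 0, 0, 0, 0, 0, 0], [-1, 0, 0, 0, 0, 0, 0]]
```

View pics/c5.png

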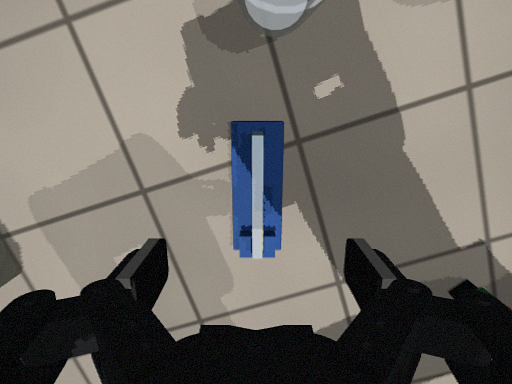

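The slide lies straight between the fingers (column 257, rows 135–259), as predicted. Down and grip.

Call:
send_rows(
  targets=[
    [-1,0,0,0.013,0,0,0],
    [-1,0,0,0.014,0,0,0],
    [-1,0,0,0.014,0,0,0],
    [-1,0,0,0.014,0,0,0],
    [-1,0,0,0.013,0,0,0],
    [-1,0,0,0.014,0,0,0],
    [-1,0,0,0.013,0,0,0],
    [-1,0,0,0,0,0,0],
    [-1,0,0,0,0,0,0],
    [0.5,0,0,0,0,0,0],
  ],
)

```text
time_s: 23.9
eef_pos: [624.3, 234.2, 24.0]
ee_rot: [-0.0, 0.988, -0.156, 0.001]
force: [0.5, 0.2, 0.0]
grip_width: 0.819
grip_force: 0.0
```

Call:
send_rows(
  targets=[
    [1,0,0,0,0,0,0],
    [1,0,0,0,0,0,0],
    [1,0,0,0,0,0,0],
    [1,0,0,0,0,0,0],
    [1,0,0,0,0,0,0],
    [1,0,0,0,0,0,0],
    [1,0,0,0,0,0,0],
    [1,0,0,0,0,0,0],
    [1,0,0,0,0,0,0],
    [1,0,0,0,0,0,0],
  ],
  squeeze=50,
)

```text
time_s: 25.15
eef_pos: [624.1, 234.1, 23.5]
ee_rot: [-0.0, 0.988, -0.156, 0.0]
force: [-0.9, -0.5, 3.7]
grip_width: 0.087
grip_force: 49.9
```

Run:
```python
from h import *
s=ctrl.sense();print(s['time_s'],s['eef_pos'],s['grip_width'],s['grip_force'],s['force'])
```

```text
25.15 [624.06138481 234.10191307  23.47103019] 0.08712289989402863 49.91001784801483 [-0.861432   -0.47274333  3.70119014]
```

Run:
```python
from h import *
from scipy.optimize import least_squares
P=pickle.load(open('p0.pkl','rb'));s,t=P['scene'],P['top']
obs=[((-1,1,1),(152,22)),((1,1,1),(292,30)),((1,-1,1),(277,160)),((1,1,0),(333,50)),((1,-1,0),(318,174))]
def pts(p,L,a,b):
    c,sn=np.cos(p[3]),np.sin(p[3]);z=np.array([c,sn,1])/2**.5;u=np.array([-c,-sn,1])/2**.5;h=np.array([-sn,c,0])
    return np.array([p[:3]+l[0]*a/2*h+l[1]*b/2*u+l[2]*46*z for l in L]),z
# top-view white blob
im=t['img'].astype(int);m=np.zeros(im.shape[:2],np.uint8);m[148:190,362:398]=(im[148:190,362:398].sum(2)>330)&(np.ptp(im[148:190,362:398],axis=2)<40)
n,l,st,ce=cv2.connectedComponentsWithStats(m);k=1+np.argsort(-st[1:,4])[:3];print(st[k].tolist(),ce[k].tolist(),im[168,372:382:3].tolist(),im[160,362].tolist())
for a,b in ((50,56),(56,50)):
    def f(p):
        X,_=pts(p,[o[0] for o in obs],a,b)
        r=[proj(s,x)-np.array([70+o[1][0]/5-.4,190+o[1][1]/5-.4]) for x,o in zip(X,obs)]
        return np.r_[np.ravel(r),(p[2]-320)/5]
    for y0 in (-.5,-.9,-.1):
        o=least_squares(f,[629,-354,320,y0]);X,z=pts(o.x,[(0,0,1),(-1,1,1),(1,1,1),(1,-1,1),(-1,-1,1),(0,0,0)],a,b)
        print(a,b,o.x.round(2),np.degrees(o.x[3]).round(1),o.cost.round(3),'read',(o.x[:3]-140*z).round(1),[proj(t,x).round(1).tolist() for x in X])
```

```text
[[367, 154, 31, 36, 757], [365, 154, 9, 6, 34], [369, 148, 8, 4, 30]] [[385.19815059445176, 172.05944517833552], [368.3529411764706, 155.94117647058823], [372.26666666666665, 149.5]] [[142, 141, 129], [142, 143, 130], [143, 143, 131], [143, 143, 133]] [66, 63, 57]
50 56 [ 6.2215e+02 -3.5287e+02  3.1438e+02 -6.1000e-01] -35.0 10.667 read [ 541.  -296.1  215.4] [[384.8, 163.0], [390.4, 171.9], [375.4, 160.7], [379.4, 154.5], [393.8, 165.2], [374.5, 174.7]]
50 56 [ 6.2215e+02 -3.5287e+02  3.1438e+02 -6.1000e-01] -35.0 10.667 read [ 541.  -296.1  215.4] [[384.8, 163.0], [390.4, 171.9], [375.4, 160.7], [379.4, 154.5], [393.8, 165.2], [374.5, 174.7]]
50 56 [ 6.2215e+02 -3.5287e+02  3.1438e+02 -6.1000e-01] -35.0 10.667 read [ 541.  -296.1  215.4] [[384.8, 163.0], [390.4, 171.9], [375.4, 160.7], [379.4, 154.5], [393.8, 165.2], [374.5, 174.7]]
56 50 [ 622.09 -353.12  315.73   -0.67] -38.2 2.355 read [ 544.3 -291.9  216.7] [[385.5, 163.3], [391.7, 172.7], [375.6, 159.4], [379.7, 154.3], [395.2, 167.1], [374.8, 174.7]]
56 50 [ 622.09 -353.12  315.73   -0.67] -38.2 2.355 read [ 544.3 -291.9  216.7] [[385.5, 163.3], [391.7, 172.7], [375.6, 159.4], [379.7, 154.3], [395.2, 167.1], [374.8, 174.7]]
56 50 [ 622.09 -353.12  315.73   -0.67] -38.2 2.355 read [ 544.3 -291.9  216.7] [[385.5, 163.3], [391.7, 172.7], [375.6, 159.4], [379.7, 154.3], [395.2, 167.1], [374.8, 174.7]]
```

Call:
send_rows(
  targets=[
    [1,0,0,-0.01,0,0,0],
    [1,0,0,-0.015,0,0,0],
    [1,0,0,-0.02,0,0,0],
    [1,0,0,-0.03,0,0,0],
    [1,0,0,-0.03,0,0,0],
    [1,0,0,-0.03,0,0,0],
    [1,0,0,-0.03,0,0,0],
    [1,0,0,-0.03,0,0,0],
    [1,0,0,-0.03,0,0,0],
    [1,0,0,-0.025,0,0,0],
  ],
)

```text
time_s: 26.4
eef_pos: [623.7, 234.1, 276.2]
ee_rot: [-0.0, 0.988, -0.156, 0.001]
force: [0.6, 0.5, 0.1]
grip_width: 0.082
grip_force: 49.5
```

```bash
cat > fin.py <<'E'
from h import *
psi=-38;R=down(psi,45);read=np.array([545.5,-292.5,220.])
T=read-R.apply([-31,4,-15.5]);c=np.array([np.cos(np.radians(psi)),np.sin(np.radians(psi)),0])
E
python3 - <<'E'
from fin import *
s=ctrl.sense();print(s['time_s'],s['eef_pos'],T)
plan([(T-80*c+[0,0,40],R)],1,[19])
E
```

```text
26.4 [623.70234303 234.10310404 276.15811461] [ 570.99339483 -273.07805829  206.21141777]
[[1, 0.002, 0.025, 0.002, -0.04, 0.03, -0.06], [1, 0, 0.025, 0.002, -0.03, 0.02, -0.06], [1, -0.002, 0.024, 0.003, -0.04, 0.03, -0.06], [1, -0.003, 0.025, 0.005, -0.03, 0.02, -0.06], [1, -0.004, 0.024, 0.004, -0.04, 0.03, -0.06], [1, -0.006, 0.023, 0.006, -0.03, 0.02, -0.07], [1, -0.008, 0.023, 0.006, -0.04, 0.03, -0.06], [1, -0.01, 0.022, 0.007, -0.04, 0.02, -0.06], [1, -0.011, 0.021, 0.008, -0.03, 0.03, -0.06], [1, -0.012, 0.02, 0.007, -0.04, 0.02, -0.06]]
[[1, -0.014, 0.019, 0.009, -0.03, 0.03, -0.06], [1, -0.015, 0.018, 0.008, -0.04, 0.02, -0.06], [1, -0.016, 0.017, 0.009, -0.04, 0.03, -0.06], [1, -0.017, 0.015, 0.009, -0.03, 0.02, -0.06], [1, -0.019, 0.014, 0.009, -0.04, 0.03, -0.06], [1, -0.02, 0.013, 0.009, -0.03, 0.02, -0.06], [1, -0.02, 0.011, 0.009, -0.04, 0.03, -0.07], [1, -0.021, 0.009, 0.009, -0.04, 0.02, -0.06], [1, -0.0226, 0.0075, 0.0082, -0.031, 0.027, -0.057], [1, 0, 0, 0, 0, 0, 0]]
```

Call:
send_rows(
  targets=[
    [1,0.002,0.025,0.002,-0.04,0.03,-0.06],
    [1,0,0.025,0.002,-0.03,0.02,-0.06],
    [1,-0.002,0.024,0.003,-0.04,0.03,-0.06],
    [1,-0.003,0.025,0.005,-0.03,0.02,-0.06],
    [1,-0.004,0.024,0.004,-0.04,0.03,-0.06],
    [1,-0.006,0.023,0.006,-0.03,0.02,-0.07],
    [1,-0.008,0.023,0.006,-0.04,0.03,-0.06],
    [1,-0.01,0.022,0.007,-0.04,0.02,-0.06],
    [1,-0.011,0.021,0.008,-0.03,0.03,-0.06],
    [1,-0.012,0.02,0.007,-0.04,0.02,-0.06],
  ],
)

```text
time_s: 27.65
eef_pos: [562.2, -7.5, 259.4]
ee_rot: [0.194, 0.965, 0.149, 0.094]
force: [0.1, -0.3, -0.6]
grip_width: 0.085
grip_force: 49.4
```

Call:
send_rows(
  targets=[
    [1,-0.014,0.019,0.009,-0.03,0.03,-0.06],
    [1,-0.015,0.018,0.008,-0.04,0.02,-0.06],
    [1,-0.016,0.017,0.009,-0.04,0.03,-0.06],
    [1,-0.017,0.015,0.009,-0.03,0.02,-0.06],
    [1,-0.019,0.014,0.009,-0.04,0.03,-0.06],
    [1,-0.02,0.013,0.009,-0.03,0.02,-0.06],
    [1,-0.02,0.011,0.009,-0.04,0.03,-0.07],
    [1,-0.021,0.009,0.009,-0.04,0.02,-0.06],
    [1,-0.022,0.008,0.008,-0.031,0.027,-0.057],
    [1,0,0,0,0,0,0],
  ],
)

```text
time_s: 28.9
eef_pos: [508.2, -223.6, 245.1]
ee_rot: [0.343, 0.832, 0.403, 0.166]
force: [-0.8, -0.6, -0.7]
grip_width: 0.084
grip_force: 49.4
```

Run:
```python
from fin import *
s=ctrl.sense();print(s['time_s'],s['eef_pos'],T-80*c+[0,0,40],s['joints'].round(2),s['grip_width'],s['grip_force'],s['force'],(rot(s['ee_rot']).inv()*R).magnitude())
plan([(T,R)],1,[8])
```

```text
28.9 [ 508.177423   -223.56675192  245.06474082] [ 507.95253454 -223.82514026  246.21141777] [-0.6   0.06  1.97 -0.14  0.33  0.18] 0.08387419138293672 49.4245308637619 [-0.81029399 -0.64107291 -0.73760822] 0.005508460443497423
[[1, 0, 0.004, 0.01, 0, 0, 0], [1, 0, 0.003, 0.011, 0, 0, 0], [1, 0, 0.004, 0.01, 0, 0, 0], [1, 0, 0.004, 0.011, 0, 0, 0], [1, 0, 0.003, 0.01, 0, 0, 0], [1, 0, 0.004, 0.011, 0, 0, 0], [1, 0, 0.004, 0.01, 0, 0, 0], [1, 0, 0.0033, 0.0109, -0.003, 0.003, -0.003], [1, 0, 0, 0, 0, 0, 0], [1, 0, 0, 0, 0, 0, 0]]
```

Call:
send_rows(
  targets=[
    [1,0,0.004,0.01,0,0,0],
    [1,0,0.003,0.011,0,0,0],
    [1,0,0.004,0.01,0,0,0],
    [1,0,0.004,0.011,0,0,0],
    [1,0,0.003,0.01,0,0,0],
    [1,0,0.004,0.011,0,0,0],
    [1,0,0.004,0.01,0,0,0],
    [1,0,0.003,0.011,0,0,0],
    [1,0,0,0,0,0,0],
    [1,0,0,0,0,0,0],
  ],
)

```text
time_s: 30.15
eef_pos: [571.7, -271.5, 205.1]
ee_rot: [0.343, 0.831, 0.405, 0.167]
force: [0.1, 1.3, -0.6]
grip_width: 0.085
grip_force: 49.4
```

Run:
```python
from fin import *
C={n:ctrl.capture(n) for n in ('wrist','scene','top')}
s=ctrl.sense();Rm=rot(s['ee_rot']);L=s['eef_pos']+Rm.apply([-31,4,-15.5])
print(s['time_s'],s['eef_pos'],L,s['grip_width'],s['grip_force'],s['joints'].round(2))
for n,p in C.items():
    print(n,'label pred',proj(p,L).round(1),'window pred',proj(p,(624,-354,319)).round(1),'nose pred',proj(p,(434.7,-17.6,5)).round(1))
    for q in ('slide_label','reader_head','nose'): print(' ',q,[(d['point'],d['score']) for d in ctrl.landmark_of(q,p)][:4])
w,sc,t=(C[k]['img'] for k in ('wrist','scene','top'))
r=lambda i:cv2.resize(i,(400,300),interpolation=cv2.INTER_CUBIC)
cv2.imwrite('pics/f.png',np.vstack([np.hstack([r(w),r(sc[180:270,70:190])]),np.hstack([r(sc[170:260,180:300]),r(t[135:255,300:460])])])[...,::-1])
```

```text
30.3 [ 571.69045843 -271.48962034  205.36088646] [ 546.19538402 -290.88938312  219.177557  ] 0.0824718281034592 49.4035667181015 [-0.61  0.28  1.82 -0.15  0.26  0.18]
wrist label pred [263.1 314.8] window pred [544.6 318.1] nose pred [-923.5  -63. ]
  slide_label [([264.2, 310.6], 0.56)]
  reader_head []
  nose [([262.8, 312.8], 0.21)]
scene label pred [145.  221.7] window pred [120.7 211. ] nose pred [230.4 230.4]
  slide_label [([143.8, 223.1], 0.77), ([270.6, 324.5], 0.3)]
  reader_head [([121.6, 211.4], 0.67)]
  nose [([259.4, 224.9], 0.97), ([201.5, 249.1], 0.94), ([218.5, 216.0], 0.79), ([232.0, 230.0], 0.75)]
top label pred [344.8 205.3] window pred [375.4 173.7] nose pred [253.3 241.4]
  slide_label [([344.4, 207.3], 0.59)]
  reader_head [([377.0, 172.5], 0.81)]
  nose [([226.9, 233.3], 0.53)]
```

View pics/f.png

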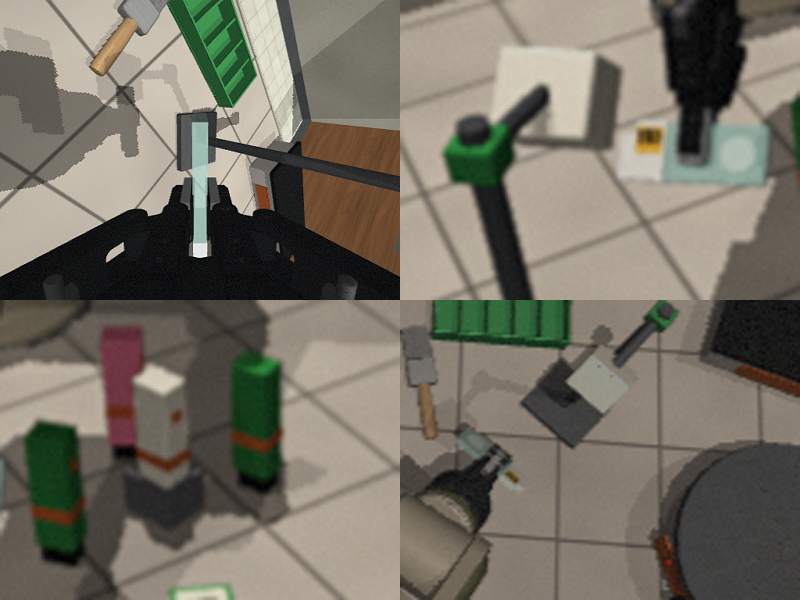

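The final picture shows the slide held between the fingers. Its yellow label, at scene (144,223), faces up towards the head and matches the prediction. The scanner is upright in its well at scene (230,230). Settle, then hand in.

Call:
send_rows(
  targets=[
    [1,0,0,0,0,0,0],
    [1,0,0,0,0,0,0],
    [1,0,0,0,0,0,0],
    [1,0,0,0,0,0,0],
    [1,0,0,0,0,0,0],
    [1,0,0,0,0,0,0],
    [1,0,0,0,0,0,0],
    [1,0,0,0,0,0,0],
    [1,0,0,0,0,0,0],
    [1,0,0,0,0,0,0],
  ],
)

```text
time_s: 32.0
eef_pos: [571.8, -271.6, 205.1]
ee_rot: [0.343, 0.831, 0.405, 0.167]
force: [-0.0, -0.2, -1.4]
grip_width: 0.088
grip_force: 49.4
```

```bash
python3 -c "
from rig import ctrl
print(ctrl.finish_job())"
```

```text
the job is handed in; nothing more can be done
None
```

The job is handed in at about 32 s: the scanner was held over the barcode and is back upright in its well, and the notched slide is held still at the reading point with its label facing the reader; no verdict was returned.

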